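# Find the stamped board crate and push it to the dispatch line

### The job

One of the two grey board crates carries a round stamp on its underside. Tip both crates over onto their sides with the fingertips to see underneath, then push the stamped one along the bench, still on its side, until its middle is over the black dispatch tape; leave the other lying where you tipped it. Pick nothing up, and leave everything else on the bench where it is.

Things in the scene. Friction and masses are not known exactly. Their poses are not given: they have to be found in the camera images.
- crate_a: one of two outwardly identical grey plastic crates packed with fixed blue circuit boards: 64 mm (its x) by 100 mm (its y), 110 mm tall (its z), 0.3 to 0.56 kg. Origin: centre of its underside; z points to its open top (rim 12 mm deep, 5 mm walls, solid below). Stands upright at first, left or right of the tape, its x axis within 0.3 rad of world x.
- crate_b: the other crate, same shape and origin. Pushed near the top of a broad (100 mm) face, either crate tips over the opposite lower edge without sliding and, past about 30 degrees, falls onto its side, where it rests 64 mm high. Tipped towards the robot, its underside faces the camera in front. On its side it slides with a few newtons.
- crate_a_mid (a point): centre of crate_a, 55 mm above its underside
- crate_b_mid (a point): centre of crate_b, 55 mm above its underside
- stamp (a point): centre of the stamp: a white ink ring 53 mm across with one bar across it, on the plain black underside of one crate, at the centre of the underside; hidden while that crate stands. The other crate's underside is plain black.
- dispatch: dispatch line: a straight strip of black tape, 300 x 36 mm, flat on the bench (nothing to catch on), running away from the robot between the two crates. Origin: its middle; x along its length, y across it, z up.
- spool: bystander: solder spool, flanged drum on its end, 52 mm across, 42 mm tall; origin at its underside
- flux: bystander: small round bottle, 38 mm across, 95 mm tall; origin at its underside
- board: bystander: loose circuit board lying flat, 75 x 95 mm, 14 mm tall with its parts; origin at its underside
- driver: bystander: screwdriver lying on the bench, 120 mm long
- cleaner: bystander: round steel tip-cleaner pot with a brass top, 60 mm across, 33 mm tall; origin at its underside
- meter: bystander: hand-held multimeter lying flat, 135 x 72 mm, 34 mm tall; origin at its underside
Things that resemble listed ones, but are neither listed nor needed, are in the scene too. Leave any red look-alike of the crate_a alone. Leave any pink look-alike of the crate_b alone.

How it is judged:
By the outcome, as a careful person would: the job done as asked, in the order asked, and still so for the second after the job is handed in, with the robot touching nothing.
It also fails if it takes over 67 s, if anything falls off the work surface, if the arm or the gripper's body presses on something with over 40 N, if the wrist force passes 120 N, or if a joint passes its speed limit or range.

### The arm

A 6-joint arm with a two-finger parallel gripper is mounted at the origin on the work surface. World frame = base frame: x ahead of the robot, y to its left, z up, the work surface at z = 0. Lengths are in m, angles in rad, forces in N, time in s.
With the tool pointing down it reaches from about 0.4 to 0.925 m from the base axis. Payload 12.5 kg.
Tool frame: the origin (TCP) lies at the very end of the fingers, on their centre line; the grasp point (between the pads) lies 19 mm behind it (manip.grasp_offset is the distance from the TCP to the grasp point, in m); x points along the fingers, z is the direction in which the jaws open and shut, and the axes are right-handed (so a half turn about x gives the same grasp; the last joint's range is limited). The gripper opens to 95 mm and grips with 3 to 60 N. Pads are 20 mm wide; open, the fingers measure 119 mm over their backs; the gripper's body (75 mm by 180 mm) begins 59 mm behind the grasp point.
Start: joints at [1.121, 0.491, 1.559, -0, 1.092, -0.106], TCP at [0.211, 0.588, 0.215] pointing down, gripper open.
Joint ranges: [-3.1, 3.1], [-0.84, 2.19], [0.05, 2.79], [-1.13, 4.28], [0.06, 2.93], [-2.69, 2.69]. Speed limits (rad/s): [2.22, 2.22, 2.79, 3.14, 3.14, 3.14].

### API

Orientations are given as a rotation vector (axis times angle).
In Python, from bench import get_obs, viewer, hand_in, manip gives the robot as it stands.
- The arm moves only by the tool move_arm, never from a script. Its argument "commands" is one flat list of numbers, 5 for each row, row after row: the closure, from 0 (fully open) to 1 (shut), then the shift along the world's x, y, z in m, then the turn about the world's z in rad. A call has 1 to 8 rows; each row shifts and turns the commanded pose from where the row before left it; what a row does not reach is not made up. A row lasts 1/12 s, in which the tool goes at most 41.7 mm and 7.16 degrees, less where a joint would pass 70% of its speed; a pose out of reach is approached as far as the arm can. A call with a gripper value outside its range is refused whole. The fingers move at their own pace and stop on an object; "force" is the grip in N (left out, the last holds). Time passes only in rows, so rows that do not move let the fingers close. It gives the time, the measured TCP pose, the force and the opening at its end, in the units of the state.
- get_obs(): the state, without advancing time (a new reading comes with each control period).
- viewer.grab_frame(name): name is "side" or "top" or "wrist"; returns the picture (400x640x3 uint8, blue, green, red); there is no depth.
- viewer.get_calibration(name): a dict with "mtx" (3x3 intrinsics, pixels), "extrinsics" (4x4, takes a point from camera to world coordinates). Camera axes: x right, y up, looking along -z (the intrinsics and any distortion apply to the point x, -y, -z); pixel columns grow to the right and rows downward; lengths in m; the calibration is good to about 2 mm. The wrist camera is an equidistant fisheye: a pixel r from the principal point sees the ray r / f radians off the axis. A picture is of the moment at which its call begins: read the wrist's pose just before it. get_calibration takes no time and is no camera call; for the wrist camera it gives the pose at the moment of the call.
- hand_in(): hands the job in, once; it reports no verdict.
Trained networks look in the newest picture that a camera, given by its name, has taken for a name from the list of things; names that differ only in an ending like _2 or _b are one class to them, and where a whole thing is asked for, a point or a joint stands for the part that bears it (a point fixed in the world has none). Each returns a list of dicts, best first, with "score" (0 to 1); they miss things now and then, are a little off and sometimes report something else, mostly with a low value. They report only what shows in the picture. A call takes as long as a camera call. They do not tell look-alikes from the thing itself.
- viewer.boxes_of(label, camera): "rect" ([left, top, right, bottom] in pixels, round what is visible of it).
- viewer.pinpoint(label, camera): "xy" ([column, row] in pixels: a listed point, or the origin of a listed thing).
The state is a dict: "time_s": time; "joint_positions": joint angles; "joint_vel": joint speeds; "joint_efforts": joint torques, N m; "tool_pos": TCP position; "tool_rot": TCP orientation; "ft_force": force on the tool from outside, world axes, zero at the start; "wrist_torque": the same for the moment, N m; "opening": opening from 0.0 (shut) to 1.0 (fully open).
Only numpy, scipy, OpenCV 4.12 (cv2) and the standard library are available. Lean on these libraries where they do the work, as an engineer would, in place of code of your own. Each camera call takes 0.05 s, during which the arm holds its last target. There are 200 camera calls.

## Working session

There is one attempt and no reset: what is moved stays moved. The work goes in short steps, Python scripts to look and compute and a tool call to move; the robot and the scene stay as the last step left them, time stands still between calls to the robot, and variables do not carry over. Pictures are saved under pics/ and viewed, on a budget of 10 in all, crops included, one or two more only if the job needs it, and the job is handed in when it is done.

Besides the shell and the picture viewer there is one more tool, called after "Request:" as a command line: name --argument value ..., lists and objects as JSON in quotes. move_arm: Moves the arm, as the interface text tells. Its arguments: {"type":"object","properties":{"commands":{"type":"array","items":{"type":"number"}},"force":{"type":"number"}},"required":["commands"]}

```bash
mkdir -p pics; cat > h.py <<'E'
import numpy as np, cv2
from bench import get_obs, viewer, hand_in, manip
def ray(cam,uv):
    c=viewer.get_calibration(cam);K=np.array(c["mtx"]);E=np.array(c["extrinsics"])
    p=np.linalg.solve(K,np.array([uv[0],uv[1],1.0]));d=E[:3,:3]@np.array([p[0],-p[1],-1.0])
    return E[:3,3],d
def onz(cam,uv,z=0.):
    o,d=ray(cam,uv);return (o+d*(z-o[2])/d[2]).round(3)
E
python3 - <<'E'
from h import *
print(get_obs())
for n in ("top","side"):
    cv2.imwrite(f"pics/{n}0.png",viewer.grab_frame(n)); c=viewer.get_calibration(n);print(n,c)
    for l in ("crate_a","dispatch","spool","flux","board","driver","cleaner","meter"):
        print(n,l,[(np.round(b["rect"]).tolist(),round(b["score"],2)) for b in viewer.boxes_of(l,n)],[(onz(n,b["xy"]),np.round(b["xy"]),round(b["score"],2)) for b in viewer.pinpoint(l,n)])
E
```

```text
{'time_s': 0.0, 'joint_positions': array([ 1.12143458e+00,  4.91566688e-01,  1.55944425e+00, -2.77942046e-05,
        1.09167332e+00, -1.05584501e-01]), 'joint_vel': array([-1.18059486e-03,  2.47777356e-04,  5.21404289e-06,  9.31795231e-04,
       -1.12915299e-05, -9.20006651e-04]), 'joint_efforts': array([ 4.83421627e-04, -6.12661314e+01, -2.58164424e+01,  6.91550947e-02,
        4.85147769e-02, -8.25104780e-05]), 'tool_pos': array([0.21052683, 0.58822612, 0.2140591 ]), 'tool_rot': array([-0.9529333 ,  1.35341089,  0.95201934]), 'ft_force': array([-0.16231777,  0.32753475, -0.20819248]), 'wrist_torque': array([-0.02898835, -0.00832236,  0.06934402]), 'opening': 1.0008960264581712}
top {'mtx': array([[491.50714912,   0.        , 326.86141442],
       [  0.        , 491.50714912, 208.97905044],
       [  0.        ,   0.        ,   1.        ]]), 'extrinsics': array([[ 1.99727081e-02,  9.82803156e-01, -1.83573002e-01,
         3.31852742e-01],
       [-9.99799862e-01,  1.94216434e-02, -4.79949867e-03,
         9.58570788e-03],
       [-1.15167306e-03,  1.83632121e-01,  9.82994363e-01,
[... 2601 characters left out ...]
x [([366.0, 173.0, 378.0, 201.0], 0.72)] [(array([ 0.722, -0.085,  0.   ]), array([382., 217.]), 0.61), (array([ 0.761, -0.004,  0.   ]), array([369., 200.]), 0.57)]
side board [([368.0, 208.0, 387.0, 217.0], 0.69), ([372.0, 210.0, 424.0, 273.0], 0.69), ([256.0, 151.0, 295.0, 199.0], 0.55)] [(array([ 0.727, -0.096,  0.   ]), array([385., 218.]), 0.59)]
side driver [([269.0, 254.0, 290.0, 270.0], 0.58)] [(array([ 0.35 , -0.014,  0.   ]), array([267., 268.]), 0.72)]
side cleaner [] []
side meter [([440.0, 295.0, 489.0, 353.0], 0.97), ([366.0, 202.0, 389.0, 222.0], 0.24)] [(array([ 0.536, -0.459,  0.   ]), array([463., 329.]), 0.86), (array([ 0.674, -0.174,  0.   ]), array([396., 239.]), 0.52)]
```

```bash
python3 -c "
import cv2
a=cv2.imread('pics/top0.png')[110:310,130:530];b=cv2.imread('pics/side0.png')[110:370,230:500]
a=cv2.resize(a,(800,400),interpolation=3);b=cv2.resize(b,(620,598),interpolation=3)
cv2.imwrite('pics/a.png',a);cv2.imwrite('pics/b.png',b)"
```

```text
(no output)
```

View pics/a.png

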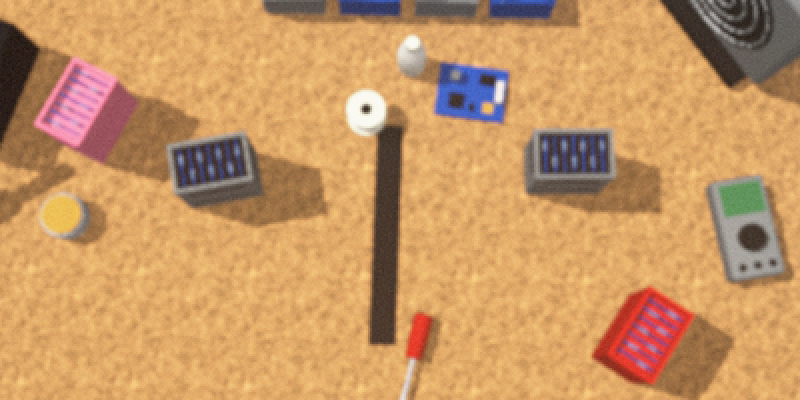

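View pics/b.png

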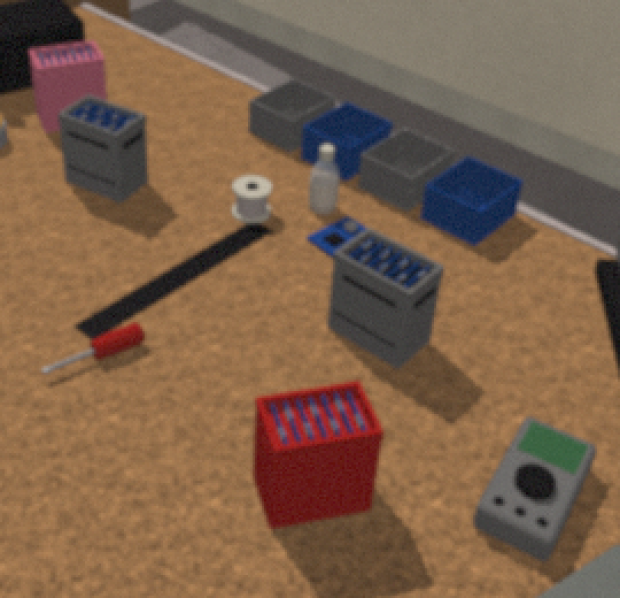

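Candidates in the top image are grey left (236,195), grey right (415,190), pink (173,165) and red (450,277). By colour, the two grey ones are the crates, at about (0.60,0.25) and (0.61,-0.21); the close side crop confirms this: upright, with boards, left and right of the tape. I'll tip both towards the robot. That puts them at x≈0.52, level with the tape's middle.

```bash
python3 - <<'E'
from h import *
from scipy.spatial.transform import Rotation as R
o=get_obs();M=R.from_rotvec(o["tool_rot"]).as_matrix();print(M.round(2));print("jaw yaw",np.arctan2(M[1,2],M[0,2]))
for n,p in (("L1",(130+170,110)),):pass
# crop->full: /2 + (130,110); rim front corners at z=.11
for n,pts in (("L",[(168,145),(246,133),(256,172),(178,188)]),("R",[(528,130),(611,129),(614,172),(528,174)])):
    P=np.array([onz("top",(x/2+130,y/2+110),.11)[:2] for x,y in pts]);print(n,P.tolist(),P.mean(0).round(3))
for x,y in ((390,127),(382,343)): print("tape",onz("top",(x/2+130,y/2+110)))
E
```

```text
[[ 0.   -0.94  0.34]
 [ 0.    0.34  0.94]
 [-1.   -0.    0.  ]]
jaw yaw 1.2269926848110282
L [[0.619, 0.301], [0.637, 0.204], [0.587, 0.189], [0.564, 0.285]] [0.602 0.245]
R [[0.647, -0.152], [0.651, -0.257], [0.595, -0.26], [0.591, -0.152]] [ 0.621 -0.205]
tape [0.677 0.023 0.   ]
tape [0.382 0.028 0.   ]
```

Request:
move_arm --commands '[0.5, 0.034, -0.023, 0, 0.065, 0.5, 0.034, -0.023, 0, 0.065, 0.5, 0.034, -0.023, 0, 0.065, 0.5, 0.034, -0.023, 0, 0.065, 0.5, 0.034, -0.023, 0, 0.065, 0.5, 0.034, -0.023, 0, 0.065, 0.5, 0.034, -0.023, 0, 0.065, 0.5, 0.034, -0.023, 0, 0.065]'

```text
time_s: 2.37
tool_pos: [0.4841, 0.403, 0.2148]
tool_rot: [-1.34, 1.119, 1.34]
ft_force: [0.1, 1.3, -0.9]
opening: 0.52
```

Request:
move_arm --commands '[0.5, 0.034, -0.023, 0, 0, 0.5, 0.034, -0.023, 0, 0, 0.5, 0.034, -0.023, 0, 0, 0.5, 0.034, -0.023, 0, 0, 0.5, 0.034, -0.023, 0, 0, 0.5, 0.034, -0.023, 0, 0, 0.5, 0, 0, 0, 0, 0.5, 0, 0, 0, 0]'

```text
time_s: 3.03
tool_pos: [0.6879, 0.2646, 0.2136]
tool_rot: [-1.335, 1.123, 1.336]
ft_force: [-0.3, 0.1, 0.1]
opening: 0.502
```

Request:
move_arm --commands '[0.5, 0, 0, -0.03, 0, 0.5, 0, 0, -0.03, 0, 0.5, 0, 0, -0.03, 0, 0.5, 0, 0, -0.03, 0, 0.5, 0, 0, 0, 0, 0.5, -0.015, -0.003, 0, 0, 0.5, -0.015, -0.003, 0, 0, 0.5, -0.01, -0.002, 0, 0]'

```text
time_s: 3.7
tool_pos: [0.6454, 0.2593, 0.0964]
tool_rot: [-1.339, 1.119, 1.338]
ft_force: [0.9, 0.0, 0.4]
opening: 0.499
```

Request:
move_arm --commands '[0.5, -0.008, -0.0015, 0, 0, 0.5, -0.008, -0.0015, 0, 0, 0.5, -0.008, -0.0015, 0, 0, 0.5, -0.008, -0.0015, 0, 0, 0.5, -0.008, -0.0015, 0, 0, 0.5, -0.008, -0.0015, 0, 0]'

```text
time_s: 4.2
tool_pos: [0.5977, 0.2493, 0.0947]
tool_rot: [-1.337, 1.121, 1.338]
ft_force: [0.6, 0.8, -0.4]
opening: 0.502
```

Request:
move_arm --commands '[0.5, -0.01, -0.002, 0, 0, 0.5, -0.01, -0.002, 0, 0, 0.5, -0.01, -0.002, 0, 0, 0.5, 0, 0, 0, 0, 0.5, 0, 0, 0, 0, 0.5, 0.0, 0, 0.04, 0, 0.5, 0.02, 0, 0.04, 0, 0.5, 0.04, 0, 0.02, 0]'

```text
time_s: 4.87
tool_pos: [0.6242, 0.2442, 0.1954]
tool_rot: [-1.339, 1.117, 1.337]
ft_force: [0.7, 0.6, 1.1]
opening: 0.5
```

Request:
move_arm --commands '[0.5, 0.04, 0, 0, 0, 0.5, 0.04, 0, 0, 0, 0.5, 0, 0, 0, 0, 0.5, 0, 0, 0, 0]'

```text
time_s: 5.2
tool_pos: [0.7058, 0.2429, 0.1888]
tool_rot: [-1.336, 1.122, 1.338]
ft_force: [-0.4, -0.1, 0.3]
opening: 0.498
```

```bash
python3 - <<'E'
from h import *
print(get_obs()["tool_pos"],viewer.get_calibration("wrist"))
w=viewer.grab_frame("wrist");s=viewer.grab_frame("side");t=viewer.grab_frame("top")
for n in ("side","top","wrist"):
  for l in ("crate_a","stamp","crate_a_mid"):
    print(n,l,[(np.round(b["xy"]).tolist(),onz(n,b["xy"],.032) if n!="wrist" else 0,round(b["score"],2)) for b in viewer.pinpoint(l,n)])
cv2.imwrite("pics/c.png",np.hstack([cv2.resize(w,(480,300),interpolation=3),cv2.resize(t[130:280,160:320],(320,300))]))
E
```

```text
[0.70579799 0.24288869 0.18883844] {'mtx': array([[309.70691629,   0.        , 318.44007873],
       [  0.        , 309.70691629, 199.36546672],
       [  0.        ,   0.        ,   1.        ]]), 'extrinsics': array([[-1.73976347e-01, -9.52393147e-01, -2.50358790e-01,
         6.36296897e-01],
       [ 9.84749793e-01, -1.68188629e-01, -4.45020285e-02,
         2.29391674e-01],
       [ 2.75925312e-04, -2.54283067e-01,  9.67129798e-01,
         3.59117755e-01],
       [ 0.00000000e+00,  0.00000000e+00,  0.00000000e+00,
         1.00000000e+00]])}
side crate_a [([364.0, 323.0], array([ 0.375, -0.313,  0.032]), 0.84), ([272.0, 186.0], array([0.566, 0.228, 0.032]), 0.71), ([261.0, 160.0], array([0.646, 0.384, 0.032]), 0.66), ([392.0, 254.0], array([ 0.589, -0.223,  0.032]), 0.59)]
side stamp [([364.0, 326.0], array([ 0.368, -0.319,  0.032]), 0.65)]
side crate_a_mid [([366.0, 307.0], array([ 0.41 , -0.289,  0.032]), 0.61), ([396.0, 238.0], array([ 0.645, -0.193,  0.032]), 0.59)]
top crate_a [([411.0, 197.0], array([ 0.608, -0.208,  0.032]), 0.82), ([166.0, 218.0], array([0.539, 0.441, 0.032]), 0.71), ([443.0, 279.0], array([ 0.393, -0.288,  0.032]), 0.68), ([179.0, 170.0], array([0.671, 0.416, 0.032]), 0.6)]
top stamp [([412.0, 192.0], array([ 0.623, -0.212,  0.032]), 0.78), ([445.0, 281.0], array([ 0.387, -0.292,  0.032]), 0.68)]
top crate_a_mid [([411.0, 190.0], array([ 0.627, -0.209,  0.032]), 0.82), ([449.0, 278.0], array([ 0.396, -0.303,  0.032]), 0.78)]
wrist crate_a [([461.0, 180.0], 0, 0.92), ([43.0, 83.0], 0, 0.77), ([340.0, 52.0], 0, 0.77)]
wrist stamp []
wrist crate_a_mid [([19.0, 84.0], 0, 0.93)]
```

View pics/c.png

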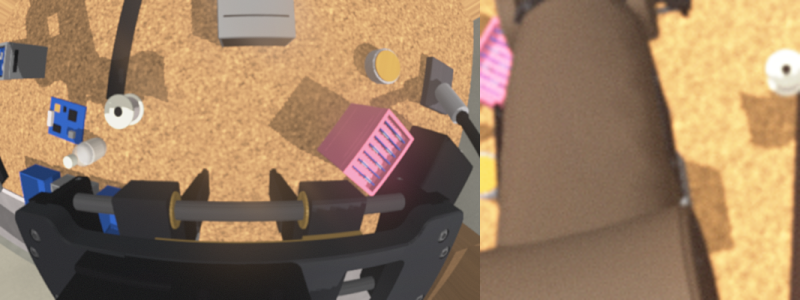

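Request:
move_arm --commands '[0.5, 0, -0.038, 0, -0.02, 0.5, 0, -0.038, 0, -0.02, 0.5, 0, -0.038, 0, -0.02, 0.5, 0, -0.038, 0, -0.02, 0.5, 0, -0.038, 0, -0.02, 0.5, 0, -0.038, 0, -0.02, 0.5, 0, -0.038, 0, -0.02, 0.5, 0, -0.038, 0, 0]'

```text
time_s: 6.47
tool_pos: [0.7043, -0.0624, 0.1908]
tool_rot: [-1.235, 1.192, 1.235]
ft_force: [0.7, -0.1, -0.4]
opening: 0.5
```

Request:
move_arm --commands '[0.5, 0, -0.038, 0, 0, 0.5, 0, -0.038, 0, 0, 0.5, 0, -0.038, 0, 0, 0.5, 0, -0.032, 0, 0, 0.5, 0, 0, -0.03, 0, 0.5, 0, 0, -0.03, 0, 0.5, 0, 0, -0.03, 0, 0.5, 0, 0, 0, 0]'

```text
time_s: 7.13
tool_pos: [0.7019, -0.206, 0.0944]
tool_rot: [-1.229, 1.196, 1.243]
ft_force: [-0.0, 0.2, -0.9]
opening: 0.499
```

Request:
move_arm --commands '[0.5, -0.015, 0, 0, 0, 0.5, -0.015, 0, 0, 0, 0.5, -0.01, 0, 0, 0, 0.5, -0.01, 0, 0, 0, 0.5, -0.01, 0, 0, 0, 0.5, -0.01, 0, 0, 0, 0.5, -0.01, 0, 0, 0, 0.5, -0.01, 0, 0, 0]'

```text
time_s: 7.8
tool_pos: [0.6151, -0.2067, 0.1028]
tool_rot: [-1.238, 1.191, 1.234]
ft_force: [0.1, -0.0, 1.0]
opening: 0.501
```

Request:
move_arm --commands '[0.5, -0.01, 0, 0, 0, 0.5, -0.01, 0, 0, 0, 0.5, -0.01, 0, 0, 0, 0.5, -0.007, 0, 0, 0, 0.5, 0, 0, 0, 0, 0.5, 0, 0, 0.04, 0, 0.5, 0.02, 0, 0.04, 0, 0.5, 0.04, 0, 0.02, 0]'

```text
time_s: 8.47
tool_pos: [0.6333, -0.2071, 0.202]
tool_rot: [-1.238, 1.191, 1.232]
ft_force: [-0.1, -0.8, 0.5]
opening: 0.502
```

Request:
move_arm --commands '[0.5, 0.04, 0.02, 0, 0, 0.5, 0.04, 0.02, 0, 0, 0.5, 0.04, 0.02, 0, 0, 0.5, 0.04, 0.02, 0, 0, 0.5, 0.04, 0.02, 0, 0, 0.5, 0.0, 0.03, 0, 0, 0.5, 0, 0, 0, 0, 0.5, 0, 0, 0, 0]'

```text
time_s: 9.13
tool_pos: [0.8202, -0.0813, 0.1958]
tool_rot: [-1.237, 1.191, 1.239]
ft_force: [-0.4, -0.4, -0.5]
opening: 0.5
```

```bash
python3 - <<'E'
from h import *
print(get_obs()["tool_pos"])
w=viewer.grab_frame("wrist");s=viewer.grab_frame("side");t=viewer.grab_frame("top")
for n in ("side","top","wrist"):
  for l in ("stamp","crate_a_mid"):
    print(n,l,[(np.round(b["xy"]).tolist(),onz(n,b["xy"],.032) if n!="wrist" else 0,round(b["score"],2)) for b in viewer.pinpoint(l,n)])
cv2.imwrite("pics/d.png",np.vstack([cv2.resize(w[:240],(800,300),interpolation=3),np.hstack([cv2.resize(t[110:310,130:530],(400,200)),cv2.resize(s[110:310,200:600],(400,200))])]))
E
```

```text
[ 0.82016855 -0.08128223  0.19583816]
side stamp [([389.0, 254.0], array([ 0.582, -0.217,  0.032]), 0.83), ([362.0, 324.0], array([ 0.369, -0.312,  0.032]), 0.71)]
side crate_a_mid [([366.0, 308.0], array([ 0.406, -0.29 ,  0.032]), 0.88), ([373.0, 260.0], array([ 0.536, -0.205,  0.032]), 0.69)]
top stamp [([447.0, 279.0], array([ 0.394, -0.298,  0.032]), 0.82)]
top crate_a_mid [([412.0, 227.0], array([ 0.528, -0.211,  0.032]), 0.77), ([450.0, 279.0], array([ 0.393, -0.305,  0.032]), 0.61)]
wrist stamp []
wrist crate_a_mid []
```

View pics/d.png

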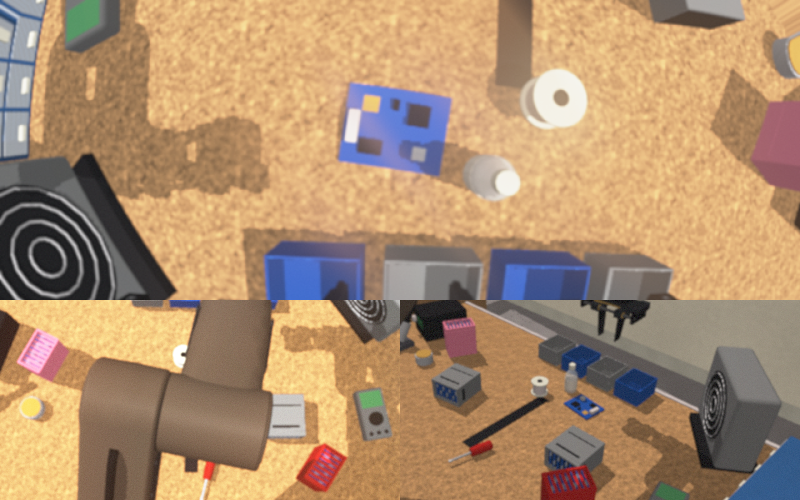

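Request:
move_arm --commands '[0.5, 0, 0, 0, -0.12, 0.5, 0, 0, 0, -0.12, 0.5, 0, 0, 0, -0.12, 0.5, 0, 0, 0, -0.12, 0.5, 0, 0, 0, -0.12, 0.5, 0, 0, 0, -0.12, 0.5, 0, 0, 0, -0.12, 0.5, 0, 0, 0, -0.12]'

```text
time_s: 10.25
tool_pos: [0.8197, -0.0837, 0.1966]
tool_rot: [-0.502, 1.512, 0.502]
ft_force: [-0.6, 0.3, -0.0]
opening: 0.501
```

Request:
move_arm --commands '[0.5, 0, -0.01, -0.01, -0.12, 0.5, 0, -0.01, -0.01, -0.12, 0.5, 0, -0.01, -0.01, -0.12, 0.5, 0, -0.01, -0.01, -0.12, 0.5, 0, 0, 0, -0.12, 0.5, 0, 0, 0, 0, 0.5, 0, 0, 0, 0]'

```text
time_s: 10.83
tool_pos: [0.8198, -0.1236, 0.1567]
tool_rot: [-0.04, 1.57, 0.04]
ft_force: [0.8, -1.0, -0.1]
opening: 0.5
```

```bash
python3 - <<'E'
from h import *
o=get_obs();print(o["tool_pos"],o["joint_positions"]);c=viewer.get_calibration("wrist");print(c["extrinsics"].round(2))
w=viewer.grab_frame("wrist");
for l in ("stamp","crate_a"):
    print(l,[(np.round(b["xy"]).tolist(),round(b["score"],2)) for b in viewer.pinpoint(l,"wrist")])
cv2.imwrite("pics/e.png",w)
E
```

```text
[ 0.81982956 -0.1236197   0.15672332] [-2.29239512e-01  8.54587599e-01  9.91927797e-01  3.77056436e-05
  1.29468335e+00 -2.79714742e-01]
[[ 1.   -0.05 -0.01  0.82]
 [ 0.05  0.97  0.25 -0.05]
 [ 0.   -0.26  0.97  0.33]
 [ 0.    0.    0.    1.  ]]
stamp [([123.0, 253.0], 0.72)]
crate_a [([123.0, 253.0], 0.65)]
```

View pics/e.png

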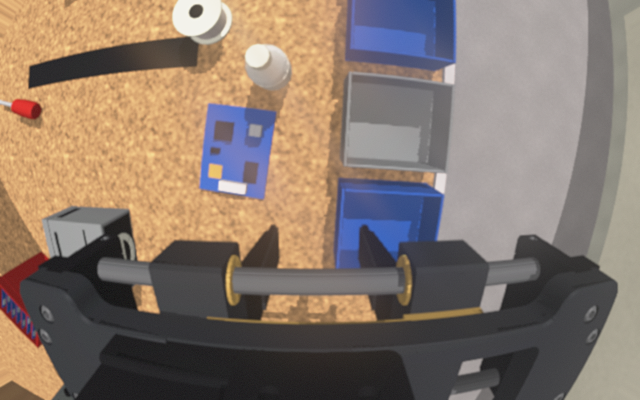

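Request:
move_arm --commands '[0.5, -0.02, -0.022, 0, 0, 0.5, -0.02, -0.022, 0, 0, 0.5, -0.02, -0.022, 0, 0, 0.5, 0, 0, 0, 0]'

```text
time_s: 11.32
tool_pos: [0.7572, -0.1931, 0.1574]
tool_rot: [-0.037, 1.571, 0.036]
ft_force: [-0.4, -0.7, 0.4]
opening: 0.501
```

```bash
python3 - <<'E'
from h import *
o=get_obs();print(o["tool_pos"])
w=viewer.grab_frame("wrist")
for l in ("stamp","crate_a"):
    print(l,[(np.round(b["xy"]).tolist(),round(b["score"],2)) for b in viewer.pinpoint(l,"wrist")])
cv2.imwrite("pics/f.png",cv2.resize(w[:300,:300],(600,600),interpolation=3))
E
```

```text
[ 0.75721961 -0.19313083  0.15735136]
stamp [([72.0, 251.0], 0.96), ([161.0, 202.0], 0.69), ([160.0, 205.0], 0.57)]
crate_a [([73.0, 250.0], 0.93), ([161.0, 202.0], 0.63)]
```

View pics/f.png

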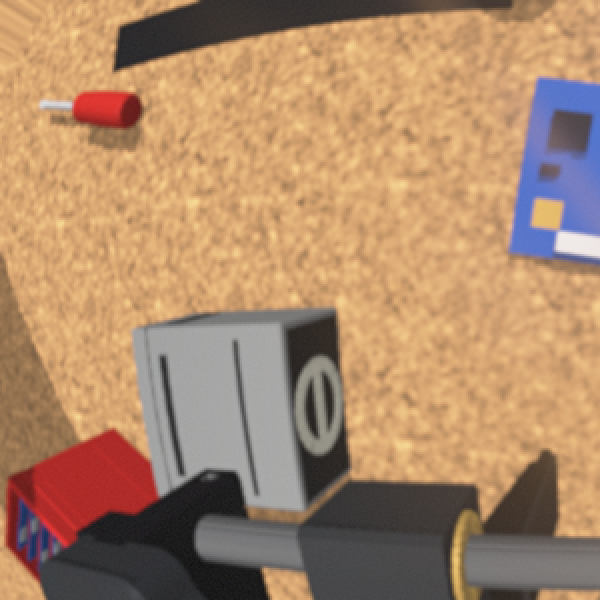

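The left and right crates are both tipped, and the right one's underside shows a white ring with one bar at (320,405) in the crop. The right crate is the stamped one, and I'll push it in +y.

Request:
move_arm --commands '[0.5, -0.036, -0.02, 0, -0.01, 0.5, -0.036, -0.02, 0, -0.01, 0.5, -0.036, -0.02, 0, -0.01, 0.5, -0.036, -0.02, 0, -0.01, 0.5, -0.036, -0.02, 0, 0, 0.5, -0.036, -0.02, 0, 0, 0.5, 0, 0, 0, 0, 0.5, 0, 0, 0, 0]'

```text
time_s: 12.13
tool_pos: [0.5436, -0.3099, 0.1571]
tool_rot: [-0.005, 1.57, 0.005]
ft_force: [1.1, -0.6, -0.3]
opening: 0.5
```

```bash
python3 - <<'E'
from h import *
o=get_obs();print(o["tool_pos"])
w=viewer.grab_frame("wrist");s=viewer.grab_frame("side")
cv2.imwrite("pics/g.png",np.hstack([cv2.resize(w,(480,300),interpolation=3),cv2.resize(s[190:360,310:490],(318,300))]))
E
```

```text
[ 0.54363634 -0.30987765  0.15706022]
```

View pics/g.png

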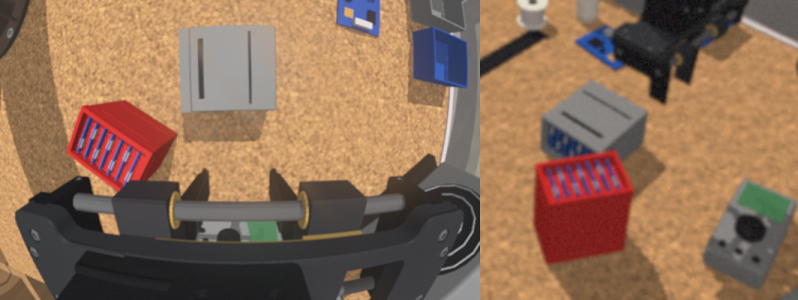

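Request:
move_arm --commands '[0.5, 0, 0, -0.03, 0, 0.5, 0, 0, -0.03, 0, 0.5, 0, 0, -0.03, 0, 0.5, 0, 0, -0.02, 0, 0.5, 0, 0, 0, 0, 0.5, 0, 0.015, 0, 0, 0.5, 0, 0.015, 0, 0, 0.5, 0, 0.01, 0, 0]'

```text
time_s: 12.9
tool_pos: [0.5447, -0.2675, 0.0478]
tool_rot: [-0.008, 1.569, 0.006]
ft_force: [-1.0, -2.5, -0.5]
opening: 0.5
```

Request:
move_arm --commands '[0.5, 0, 0.01, 0, 0, 0.5, 0, 0.01, 0, 0, 0.5, 0, 0.01, 0, 0, 0.5, 0, 0.012, 0, 0, 0.5, 0, 0.012, 0, 0, 0.5, 0, 0.012, 0, 0, 0.5, 0, 0.012, 0, 0, 0.5, 0, 0.012, 0, 0]'

```text
time_s: 13.57
tool_pos: [0.5446, -0.1792, 0.0477]
tool_rot: [-0.007, 1.568, 0.004]
ft_force: [0.1, -6.6, 4.4]
opening: 0.499
```

Request:
move_arm --commands '[0.5, 0, 0.012, 0, 0, 0.5, 0, 0.012, 0, 0, 0.5, 0, 0.012, 0, 0, 0.5, 0, 0.012, 0, 0, 0.5, 0, 0.012, 0, 0, 0.5, 0, 0.012, 0, 0, 0.5, 0, 0.008, 0, 0, 0.5, 0, 0, 0, 0]'

```text
time_s: 14.23
tool_pos: [0.5438, -0.0978, 0.0472]
tool_rot: [-0.006, 1.57, 0.006]
ft_force: [0.4, 0.0, 0.5]
opening: 0.503
```

```bash
python3 - <<'E'
from h import *
o=get_obs();print(o["tool_pos"])
w=viewer.grab_frame("wrist");s=viewer.grab_frame("side");t=viewer.grab_frame("top")
for n in ("side","top"):
  for l in ("crate_a_mid",):
    print(n,l,[(np.round(b["xy"]).tolist(),onz(n,b["xy"],.032),round(b["score"],2)) for b in viewer.pinpoint(l,n)])
cv2.imwrite("pics/h.png",np.hstack([cv2.resize(w,(480,300),interpolation=3),cv2.resize(t[130:310,230:420],(317,300))]))
E
```

```text
[ 0.54382167 -0.0978006   0.04718184]
side crate_a_mid [([365.0, 304.0], array([ 0.415, -0.281,  0.032]), 0.7), ([324.0, 232.0], array([ 0.527, -0.04 ,  0.032]), 0.64), ([257.0, 195.0], array([0.505, 0.223, 0.032]), 0.26)]
top crate_a_mid [([449.0, 277.0], array([ 0.398, -0.303,  0.032]), 0.88), ([346.0, 223.0], array([ 0.534, -0.036,  0.032]), 0.79)]
```

View pics/h.png

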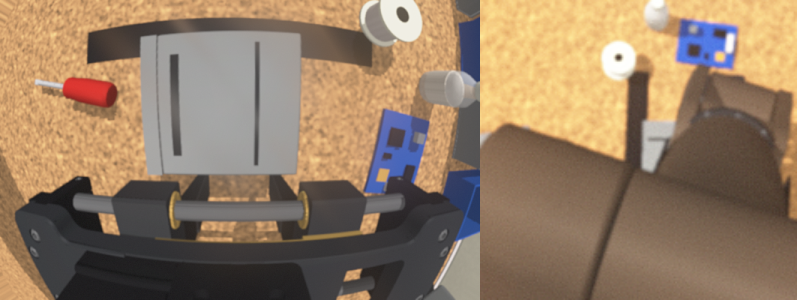

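Request:
move_arm --commands '[0.5, 0, 0.012, 0, 0, 0.5, 0, 0.012, 0, 0, 0.5, 0, 0.012, 0, 0, 0.5, 0, 0.012, 0, 0, 0.5, 0, 0.008, 0, 0, 0.5, 0, 0.004, 0, 0, 0.5, 0, 0, 0, 0]'

```text
time_s: 15.07
tool_pos: [0.5436, -0.0381, 0.0464]
tool_rot: [-0.006, 1.571, 0.007]
ft_force: [0.5, 0.4, 0.3]
opening: 0.501
```

Request:
move_arm --commands '[0.5, 0, -0.02, 0, 0, 0.5, 0, -0.035, 0, 0, 0.5, 0, -0.02, 0.03, 0, 0.5, 0, -0.02, 0.035, 0, 0.5, 0, -0.02, 0.035, 0, 0.5, 0, -0.04, 0, 0, 0.5, 0, -0.04, 0, 0, 0.5, 0, -0.04, 0, 0]'

```text
time_s: 15.73
tool_pos: [0.5436, -0.2759, 0.1473]
tool_rot: [-0.006, 1.57, 0.006]
ft_force: [0.5, 0.4, 0.3]
opening: 0.5
```

Request:
move_arm --commands '[0.5, 0, -0.04, 0.01, 0, 0.5, 0, -0.04, 0.01, 0, 0.5, 0, -0.04, 0.01, 0, 0.5, 0, 0, 0, 0, 0.5, 0, 0, 0, 0]'

```text
time_s: 16.15
tool_pos: [0.5431, -0.3963, 0.1762]
tool_rot: [-0.003, 1.571, 0.003]
ft_force: [-0.7, 0.4, 0.1]
opening: 0.502
```

```bash
python3 - <<'E'
from h import *
o=get_obs();print(o["tool_pos"],o["time_s"])
s=viewer.grab_frame("side");t=viewer.grab_frame("top")
for n in ("side","top"):
  for l in ("crate_a_mid","dispatch","stamp"):
    print(n,l,[(np.round(b["xy"]).tolist(),onz(n,b["xy"],.0 if l=="dispatch" else .032),round(b["score"],2)) for b in viewer.pinpoint(l,n)])
cv2.imwrite("pics/i.png",np.hstack([cv2.resize(t[110:310,130:400],(540,400),interpolation=3),cv2.resize(s[110:310,230:360],(260,400))]))
E
```

```text
[ 0.54310784 -0.39630276  0.17617046] 16.15
side crate_a_mid [([309.0, 220.0], array([0.534, 0.025, 0.032]), 0.97), ([362.0, 310.0], array([ 0.399, -0.286,  0.032]), 0.76)]
side dispatch []
side stamp [([363.0, 324.0], array([ 0.371, -0.314,  0.032]), 0.97), ([322.0, 215.0], array([0.575, 0.017, 0.032]), 0.59)]
top crate_a_mid [([321.0, 223.0], array([0.534, 0.03 , 0.032]), 0.91)]
top dispatch [([313.0, 169.0], array([0.688, 0.057, 0.   ]), 0.54)]
top stamp []
```

View pics/i.png

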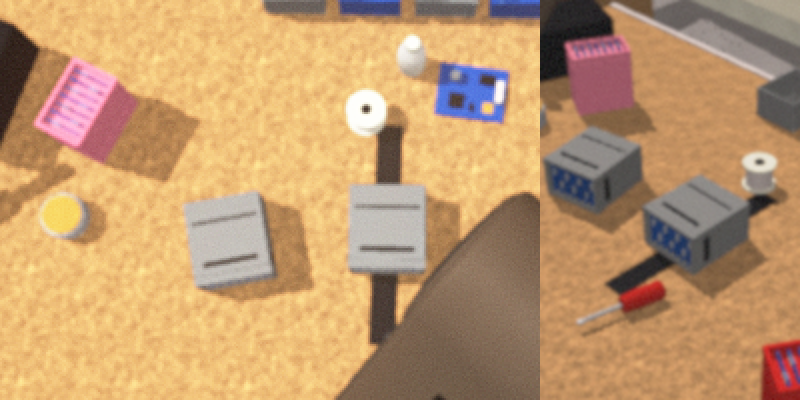

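```bash
python3 -c "
from h import *
hand_in()"
```

```text
the job is handed in; nothing more can be done
```

I tipped both grey crates towards the robot, pushed the stamped one along the bench on its side onto the black tape, and handed the job in at about 16 s.

- **Which crate:** The right-hand crate carries the stamp. A wrist-camera picture clearly showed the white ring with one bar on its black underside. I did not get a clear look at the left crate's underside; I relied on the task saying the other one is plain.
- **Final position:** The networks put the stamped crate's middle at (0.534, 0.025) from the side camera and (0.534, 0.030) from the top camera. The tape's centre line there is at y ≈ 0.025, so the middle is over the tape to within about 5 mm.
- **Everything else:** The left crate lies where it fell. The spool, flux bottle, board, cleaner, screwdriver and pink crate look unmoved in the last picture. The meter and most of the red crate were outside that crop or behind the arm, and I made no contact with either. The arm ended clear of everything, with forces near zero.
- **Checks that disagreed:** The networks gave false "stamp" reports, mostly on the red crate, and after the push they did not find the tape. I discounted the stamp reports by eye and used the tape position measured at the start.

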